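# Slide the low cake under the press head

### The arm

A 6-joint arm with a two-finger parallel gripper is mounted at the origin on a cart in front of the work surface, level with it; the furniture and walls round the work are solid. World frame = base frame: x ahead of the robot, y to its left, z up, the work surface at z = 0. Lengths are in mm, angles in rad, forces in N, time in s.
With the tool pointing down it reaches from about 275 to 875 mm from the base axis. Payload 12.5 kg.
Tool frame: the origin (TCP) lies on the centre line of the jaws, within the pads' length; the fingertips stand 25 mm ahead of it and the grasp point (between the pads) lies 6 mm ahead of it (robot.tip_extent is the distance from the TCP to the fingertips, in mm); z points along the fingers, y is the line along which they close (so a half turn about z gives the same grasp; the last joint's range is limited). The gripper opens to 85 mm and grips with 20 to 120 N. Pads are 22 mm wide; open, the fingers measure 114 mm over their backs; the gripper's body (76 mm by 85 mm) begins 54 mm behind the grasp point. The pads swing forward as they close: fully open they stand 13 mm farther back than shut.
Start: joints at [1.02, 0.351, 1.652, -0, 1.139, -0.085], TCP at [246.994, 491.405, 256.29] pointing down, gripper open.
Joint ranges: [-2.75, 2.75], [-0.79, 2.1], [0.01, 2.65], [-1.57, 4.71], [0.07, 3.14], [-2.87, 2.87]. Speed limits (rad/s): [2.22, 2.22, 2.79, 3.14, 3.14, 3.14].

### API

Orientations are given as a 3x3 rotation matrix whose columns are the frame's x, y, z axes.
In Python, from rig import robot, effector, optics, hand_in, finder, status gives the robot as it stands. The module is installed in compiled form; this text tells all that it offers. Calls block until the motion is done:
- robot.goto(position, orientation): joint-space move of the TCP to a pose.
- robot.move_linear(position, frame=None, velocity=150, max_force=None): straight line of the TCP; frame=None keeps the orientation; velocity is the mean speed in mm/s. With max_force (N) it stops when the force on the tool has changed by that much, and returns True; else False.
- robot.move_j(angles): joint-space move.
- effector.gripper_open() and effector.close(strength=None): open the fingers fully, or close them until they stop; strength is the grip in N (None keeps the last).
- robot.pause(seconds).
- robot.inverse_kinematics(position, orientation): joint angles nearest the present ones, or None.
- optics.read_camera(name): name is "scene" or "side" or "wrist"; returns (picture, depth): 480x640x3 uint8, red, green, blue; 480x640 float32, mm along the optical axis (not along the pixel's ray), 0 where there is no reading.
- optics.camera_model(name): a dict with "fx", "fy", "cx", "cy" (pixels), "xyz" and "attitude" of the camera in the world. Camera axes: x right, y down, z forward; pixel columns grow to the right and rows downward; lengths in mm; the calibration is good to about 2 mm. A picture is of the moment at which its call begins: read the wrist's pose just before it. camera_model takes no time and is no camera call; for the wrist camera it gives the pose at the moment of the call.
A pose or a line that the arm cannot do raises robot.PlanningError and nothing moves.
- hand_in(): hands the job in; it is judged then, once.
Trained networks look in the newest picture that a camera, given by its name, has taken for a name from the list of things; names that differ only in an ending like _2 or _b are one class to them, and where a whole thing is asked for, a point or a joint stands for the part that bears it (a point fixed in the world has none). Each returns a list of dicts, best first, with "conf" (0 to 1); they miss things now and then, are a little off and sometimes report something else, mostly with a low value. They report only what shows in the picture. A call takes as long as a camera call. They do not tell look-alikes from the thing itself.
- finder.find_in(camera, name): "rect" ([left, top, right, bottom] in pixels, round what is visible of it).
- finder.landmark_of(camera, name): "position" ([column, row] in pixels: a listed point, or the origin of a listed thing).
Readings, each from a call of its own:
- status.current_time(): time.
- status.current_q(): joint angles.
- status.current_joint_velocities(): joint speeds.
- status.current_joint_torque(): joint torques, N m.
- status.current_ee_pos(): TCP position.
- status.current_ee_rot(): TCP orientation.
- status.current_contact_force(): force on the tool from outside, world axes, zero at the start.
- status.current_torque(): the same for the moment, N m.
- status.current_gripper_width(): finger opening in mm.
- status.current_gripper_force(): force on a finger pad.
Only numpy, scipy, OpenCV 4.12 (cv2) and the standard library are available. Lean on these libraries where they do the work, as an engineer would, in place of code of your own. Each camera call takes 0.05 s, during which the arm holds its last target. There are 200 camera calls.

### The job

Put the lowest of the three round cakes - the only one that fits under the press - flat inside the ring on the sample tray, then slide the tray by its tab into the mouth of the compression tester until you feel it meet the hidden touch bar and nudge that bar back a little: it must give by a few millimetres (about 5 is ideal, never more than 10). The cake must not touch the tester and must stay in its ring; then let go, and leave the other cakes and the bun where they are.

Things in the scene. Friction and masses are not known exactly. Their poses are not given: they have to be found in the camera images.
- tester: fixed bench compression tester: white head, 120 (x) x 150 (y) x 80 mm tall, bridging two grey cheeks. Origin on the worktop under the head's centre. Its x axis is the way in: the mouth looks to -x, the tray slides along +x on the worktop itself (no floor plate). Head: front face at x = -60 mm, underside 44 mm up, top 124 mm up; rear column (x = 60 to 100) 140 mm tall
- platen (a point): centre of the lower face of the round steel platen (radius 48 mm) under the head: only 38 mm above the worktop, straight above the tester's origin; axes as the tester's
- mouth (a point): middle of the entrance, on the worktop, 97 mm out from the tester's origin; axes as the tester's. Here two steel lead-ins (22 mm high) begin, about 64 mm either side; they close to the channel of the cheeks, whose inner faces are 48 mm either side of the mid-line, from x = -60 to +100 mm of the tester
- touch_bar (a joint): how far (m) the bar across the channel under the head (hidden from view) is pushed in; starts at 0, dead stop at 0.025. No spring: it yields at about 5 N, up to 15 N at the hand with the tray's drag, and stays. Where it sits differs each day and is not given: it meets the tray's leading edge when the tray's centre is anywhere from 18 mm short of the tester's origin to 18 mm beyond, so feel for it
- tray_centre (a point): centre of the ring on the loose aluminium sample tray (about 0.45 kg), on top of its plate, 5 mm above its underside. Plate 84 x 84 x 5 mm; ring inner radius 28, outer 31, 3 mm high. x axis points to the leading edge (42 mm ahead); a tongue 24 mm wide and 5 mm thick runs back along -x to 180 mm
- tray_tab (a point): the tray's grip tab: upright black plate near the rear of the tongue, 36 mm long (x), 12 mm thick (y), top 37 mm above the underside; this point is 160 mm behind the ring's centre on the mid-line, 25 mm above the underside. Axes as the tray's: grip it across y from above and slide the tray without lifting it
- low_cake_centre (a point): centre of the specimen: a round beige cake 44 mm across and 27 mm tall (lowest and narrowest of the three), 50 g, standing loose; this point is 13.5 mm above its underside
- cake_a_centre (a point): centre of a brown cake, 57 mm across, 36 mm tall, loose: leave it alone
- cake_b_centre (a point): centre of a pale cake, 48 mm across, 35 mm tall, loose: leave it alone
- bun_centre (a point): centre of a dome-shaped bun, 52 mm across, 28 mm tall, loose: leave it alone
- low_cake: the specimen cake, origin at the centre of its underside. Small brown buns stuck to the mat stand round about, none nearer than 20 mm to a cake
- tray: the sample tray, origin on its underside below the ring's centre, axes as above. Masses and friction vary by about a quarter. Pressed down, it drags: ease off before sliding
Not all that is in view belongs to the job. What is shaped like the low_cake but red or turquoise is not meant.

How it is judged:
By the outcome, as a careful person would: the job done as asked, in the order asked, and still so for the second after the job is handed in, with the robot touching nothing.
It also fails if it takes over 61 s, if anything falls off the work surface, if the arm or the gripper's body presses on something with over 40 N, if the wrist force passes 120 N, or if a joint passes its speed limit or range.

## Working session

There is one attempt and no reset: what is moved stays moved. The work goes in short steps, each a Python script; the robot and the scene stay as the last script left them, time stands still between calls to the robot, and variables do not carry over. Pictures are saved under pics/ and viewed, at most 10 in all, crops included, and the job is handed in when it is done.

```bash
mkdir -p pics
cat > h.py <<'E'
import numpy as np, cv2
from rig import robot, effector, optics, hand_in, finder, status
def world(cam,u,v,d,m=None):
    m=m or optics.camera_model(cam)
    c=np.array([(u-m["cx"])/m["fx"]*d,(v-m["cy"])/m["fy"]*d,d])
    return np.array(m["attitude"])@c+np.array(m["xyz"])
def ray(cam,u,v,m=None):
    m=m or optics.camera_model(cam)
    return np.array(m["xyz"]),np.array(m["attitude"])@np.array([(u-m["cx"])/m["fx"],(v-m["cy"])/m["fy"],1])
def onz(cam,u,v,z,m=None):
    o,d=ray(cam,u,v,m); return o+d*(z-o[2])/d[2]
def cloud(depth,m):
    v,u=np.mgrid[0:480,0:640]
    c=np.stack([(u-m["cx"])/m["fx"]*depth,(v-m["cy"])/m["fy"]*depth,depth],-1)
    return c@np.array(m["attitude"]).T+np.array(m["xyz"])
E
python3 - <<'E'
from h import *
for c in ("scene","side"):
    p,d=optics.read_camera(c); m=optics.camera_model(c)
    cv2.imwrite(f"pics/{c}0.png",p[...,::-1]); np.savez(f"{c}0.npz",p=p,d=d)
    print(c,{k:np.round(v,3).tolist() for k,v in m.items()})
    for n in ("low_cake_centre","cake_a_centre","cake_b_centre","bun_centre","tray_centre","tray_tab","mouth","tester","tray","low_cake"):
        r=finder.landmark_of(c,n)
        for x in r[:4]:
            u,v=x["position"]; dd=d[min(479,max(0,int(v))),min(639,max(0,int(u)))]
            print(n,np.round([u,v]).tolist(),round(x["conf"],2),np.round(world(c,u,v,dd,m)).tolist())
print(status.current_time(),status.current_ee_rot())
E
```

```text
scene {'fx': 603.066, 'fy': 603.066, 'cx': 325.448, 'cy': 249.166, 'xyz': [-140.744, 992.265, 757.997], 'attitude': [[-0.69, -0.435, 0.578], [-0.724, 0.404, -0.559], [0.01, -0.804, -0.594]]}
low_cake_centre [312.0, 245.0] 0.81 [600.0, 316.0, 27.0]
low_cake_centre [217.0, 318.0] 0.74 [555.0, 584.0, 25.0]
low_cake_centre [239.0, 244.0] 0.72 [708.0, 419.0, 25.0]
low_cake_centre [223.0, 362.0] 0.68 [460.0, 638.0, 26.0]
cake_a_centre [321.0, 217.0] 0.72 [659.0, 233.0, 31.0]
cake_b_centre [351.0, 230.0] 0.55 [267.0, 555.0, 346.0]
bun_centre [429.0, 306.0] 0.88 [319.0, 284.0, 25.0]
tray_centre [389.0, 271.0] 0.97 [452.0, 241.0, 4.0]
tray_tab [433.0, 229.0] 0.56 [463.0, 89.0, 30.0]
tester [327.0, 331.0] 0.69 [352.0, 511.0, 89.0]
tester [352.0, 228.0] 0.25 [269.0, 552.0, 346.0]
tray [392.0, 277.0] 0.96 [434.0, 252.0, 6.0]
low_cake [212.0, 323.0] 0.75 [553.0, 595.0, 22.0]
low_cake [240.0, 248.0] 0.73 [697.0, 427.0, 24.0]
low_cake [272.0, 232.0] 0.62 [699.0, 339.0, 20.0]
low_cake [309.0, 247.0] 0.61 [601.0, 322.0, 24.0]
side {'fx': 447.097, 'fy': 447.097, 'cx': 322.378, 'cy': 244.281, 'xyz': [5
[... 406 characters left out ...]
e [350.0, 323.0] 0.54 [591.0, 201.0, 31.0]
cake_b_centre [350.0, 321.0] 0.91 [591.0, 203.0, 35.0]
bun_centre [233.0, 271.0] 0.91 [327.0, 279.0, 25.0]
tray_centre [290.0, 298.0] 0.58 [456.0, 245.0, 6.0]
tray_tab [281.0, 372.0] 0.73 [476.0, 79.0, 39.0]
tester [291.0, 220.0] 0.67 [436.0, 387.0, 92.0]
tray [351.0, 319.0] 0.74 [592.0, 209.0, 32.0]
low_cake [417.0, 283.0] 0.9 [720.0, 315.0, 25.0]
low_cake [370.0, 278.0] 0.73 [619.0, 311.0, 23.0]
low_cake [414.0, 248.0] 0.56 [708.0, 401.0, 28.0]
low_cake [366.0, 183.0] 0.5 [583.0, 564.0, 30.0]
1.1 [[-8.93454014e-01  4.49154678e-01 -2.17107732e-05]
 [ 4.49154678e-01  8.93454014e-01 -1.69420835e-05]
 [ 1.17879614e-05 -2.48884679e-05 -1.00000000e+00]]
```

View pics/scene0.png

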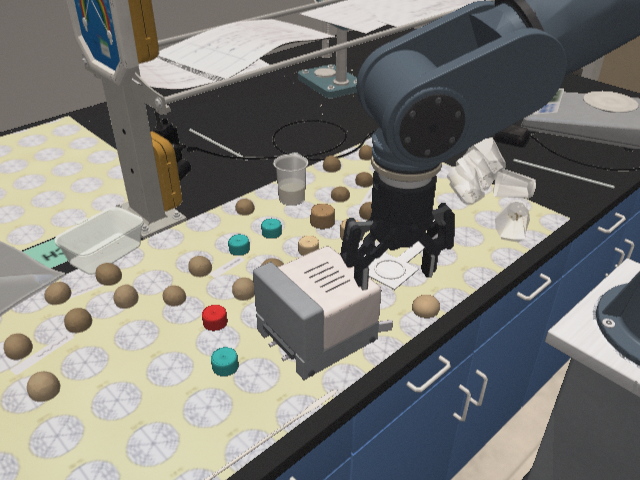

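View pics/side0.png

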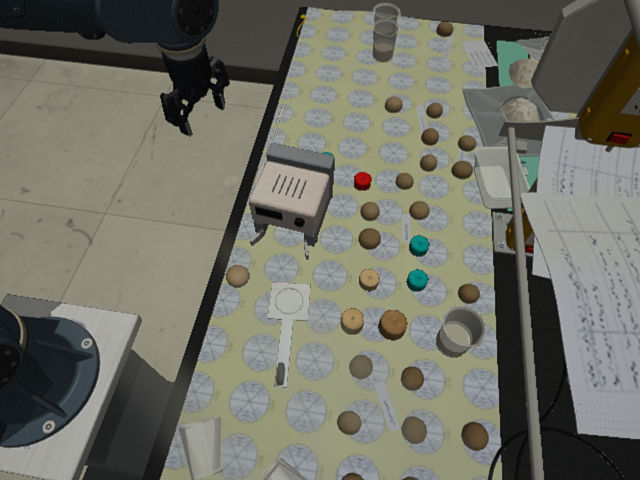

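Scene (640x480) and side pictures. Candidates for low_cake in side: beige low cake (369,280), chosen. Against it: pale cake_b (352,320), brown cake_a (393,325), turquoise (420,245), (417,281) and (326,158), red (362,181), bun (237,275). The tester stands at about (292,200) with its mouth towards the camera; the tray is at (290,300) with its tab at (281,373).

```bash
cat > m.py <<'E'
from h import *
def top(P,c,z0,z1,r=32):
    k=(np.hypot(P[...,0]-c[0],P[...,1]-c[1])<r)&(P[...,2]>z0)&(P[...,2]<z1)
    q=P[k]; 
    if len(q)<6: return None
    (cx,cy),rad=cv2.minEnclosingCircle(q[:,:2].astype(np.float32))
    return np.round([cx,cy,rad,np.median(q[:,2]),np.percentile(q[:,2],95),len(q)],1).tolist()
def rect(P,box,z0,z1):
    x0,x1,y0,y1=box
    k=(P[...,0]>x0)&(P[...,0]<x1)&(P[...,1]>y0)&(P[...,1]<y1)&(P[...,2]>z0)&(P[...,2]<z1)
    q=P[k][:,:2].astype(np.float32)
    if len(q)<6: return None
    r=cv2.minAreaRect(q); return np.round(r[0],1).tolist(),np.round(r[1],1).tolist(),round(r[2],2),round(float(np.median(P[k][:,2])),1),len(q)
E
python3 - <<'E'
from m import *
for c in ("side","scene"):
    f=np.load(c+"0.npz"); P=cloud(f["d"],optics.camera_model(c))
    print(c,"table z",np.median(P[(abs(P[...,0]-520)<40)&(abs(P[...,1]-250)<40)][:,2]))
    for n,xy in dict(low=(610,311),a=(670,215),b=(588,208),bun=(324,281)).items(): print(n,top(P,xy,20,45))
    print("head",rect(P,(330,560,300,560),119,130)); print("col",rect(P,(330,560,300,620),135,146))
    print("tab",rect(P,(430,510,40,130),33,42))
    print("plate",rect(P,(400,510,190,300),3.5,7)); print("ring",rect(P,(410,500,200,290),7,11))
# zoomed crop
p=np.load("side0.npz")["p"]
a=cv2.resize(p[255:400,215:415],None,fx=4,fy=4,interpolation=cv2.INTER_CUBIC)
cv2.imwrite("pics/crop.png",a[...,::-1])
E
```

```text
side table z 1.9893142158543924
low [617.9, 311.7, 22.4, 26.5, 29.0, 311.0]
a [676.3, 216.3, 28.0, 34.9, 37.5, 600.0]
b [594.6, 210.1, 23.8, 33.3, 36.2, 439.0]
bun [333.1, 276.1, 22.8, 25.1, 28.8, 284.0]
head ([423.4, 465.2], [154.9, 148.3], 83.09, 124.7, 3181)
col ([430.1, 528.4], [43.6, 149.2], 83.74, 140.5, 963)
tab ([473.1, 79.9], [11.7, 35.0], 6.02, 37.3, 119)
plate ([455.2, 244.9], [110.0, 109.4], 0.75, 5.4, 1077)
ring ([456.6, 238.6], [83.1, 83.7], 6.23, 8.0, 367)
scene table z 6.34616457667903
low [611.8, 311.6, 24.3, 26.4, 29.2, 248.0]
a [671.0, 216.1, 30.2, 34.5, 37.9, 389.0]
b [592.1, 211.9, 23.7, 33.9, 37.1, 64.0]
bun [328.7, 277.5, 23.9, 25.2, 29.6, 308.0]
head ([419.3, 470.1], [160.2, 151.6], 83.23, 124.9, 3808)
col ([426.5, 528.8], [40.4, 150.9], 83.21, 140.5, 1615)
tab ([466.6, 83.5], [10.5, 27.8], 13.62, 38.0, 41)
plate ([448.6, 244.9], [96.1, 109.0], 1.5, 5.6, 694)
ring ([452.5, 241.1], [82.8, 81.6], 1.11, 8.0, 407)
```

View pics/crop.png

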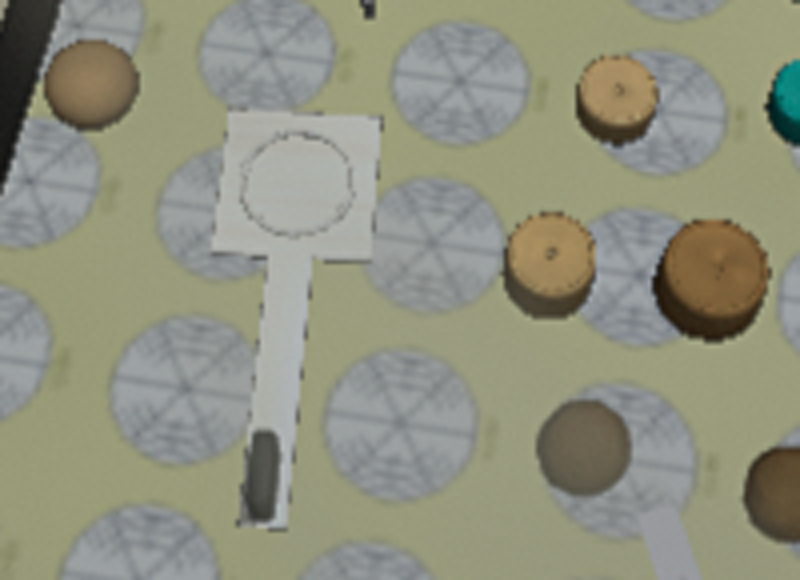

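The crop shows the beige cake (617,100), clearly lower and narrower than the pale cake (550,255) and the brown one (710,280). It is the specimen. Next I move and measure with the wrist camera.

```bash
cat >> m.py <<'E'
def R(deg):  # tool down, jaws close along direction deg (world)
    a=np.radians(deg); return np.array([[-np.sin(a),np.cos(a),0],[np.cos(a),np.sin(a),0],[0,0,-1.]])
def look(tag,names):
    m=optics.camera_model("wrist"); p,d=optics.read_camera("wrist")
    cv2.imwrite(f"pics/{tag}.png",p[...,::-1]); np.savez(tag+".npz",p=p,d=d,xyz=m["xyz"],att=m["attitude"])
    P=cloud(d,m)
    for n,z in names.items():
        for x in finder.landmark_of("wrist",n)[:2]:
            print(n,np.round(x["position"]).tolist(),round(x["conf"],2),np.round(onz("wrist",*x["position"],z,m),1).tolist())
    return m,p,d,P
def report(P):
    print("low",top(P,(614,311),20,45)); print("head",rect(P,(330,560,300,560),119,130),"col",rect(P,(330,560,300,620),135,146))
    print("tab",rect(P,(430,510,40,130),33,42),"plate",rect(P,(405,505,190,300),3.8,7),"ring",rect(P,(420,490,205,275),7,11))
E
python3 - <<'E'
from m import *
robot.goto([500,200,330],R(6))
m=optics.camera_model("wrist"); print(m)
m,p,d,P=look("w1",{"tray_centre":5,"tray_tab":25,"low_cake_centre":13.5,"mouth":0}); report(P)
print(status.current_q(),status.current_time())
robot.goto([500,300,330],R(6))
m,p,d,P=look("w2",{"tray_centre":5,"low_cake_centre":13.5,"mouth":0,"tester":0}); report(P)
print(status.current_time())
E
```

```text
{'fx': 422.475521838213, 'fy': 422.475521838213, 'cx': 321.67105758255957, 'cy': 246.870082790442, 'xyz': array([489.20099076, 284.49270609, 447.42745922]), 'attitude': array([[ 9.94334841e-01,  1.00379779e-01,  3.49588836e-02],
       [ 1.06293068e-01, -9.39281363e-01, -3.26270295e-01],
       [ 8.52878477e-05,  3.28137809e-01, -9.44629859e-01]])}
tray_centre [286.0, 143.0] 0.88 [457.1, 239.3, 5.0]
tray_tab [284.0, 290.0] 0.82 [469.4, 83.9, 25.0]
low_cake_centre [566.0, 82.0] 0.95 [720.3, 325.7, 13.5]
low_cake_centre [457.0, 84.0] 0.87 [616.8, 312.4, 13.5]
low [615.9, 312.3, 22.3, 25.8, 27.4, 1872.0]
head None col None
tab ([471.7, 81.9], [12.1, 34.6], 4.27, 36.5, 335) plate ([454.2, 235.0], [85.0, 93.1], 6.2, 5.0, 5972) ring ([455.1, 241.5], [68.3, 64.8], 2.65, 7.9, 475)
[2.95186396e-01 2.63164496e-01 1.58598247e+00 7.90259326e-06
 1.29263774e+00 1.89216411e-01] 2.8083
tray_centre [275.0, 238.0] 0.59 [453.8, 235.9, 5.0]
low_cake_centre [540.0, 186.0] 0.76 [722.8, 324.5, 13.5]
low_cake_centre [559.0, 89.0] 0.73 [714.8, 418.9, 13.5]
tester [254.0, 18.0] 0.87 [417.6, 450.4, 0.0]
low [615.7, 312.9, 22.0, 25.7, 27.4, 1484.0]
head ([419.0, 409.7], [156.7, 63.8], 6.26, 123.8, 16780) col None
tab ([471.4, 81.4], [11.8, 36.1], 6.77, 36.5, 273) plate ([454.9, 235.6], [83.3, 93.6], 5.75, 5.0, 4849) ring ([456.1, 238.7], [63.7, 63.8], 86.08, 8.0, 388)
3.5417
```

```bash
python3 -c "
import cv2,numpy as np
a=cv2.imread('pics/w1.png');b=cv2.imread('pics/w2.png')
cv2.imwrite('pics/w12.png',cv2.resize(np.hstack([a,b]),(800,300),interpolation=cv2.INTER_AREA))"
```

```text
(no output)
```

View pics/w12.png

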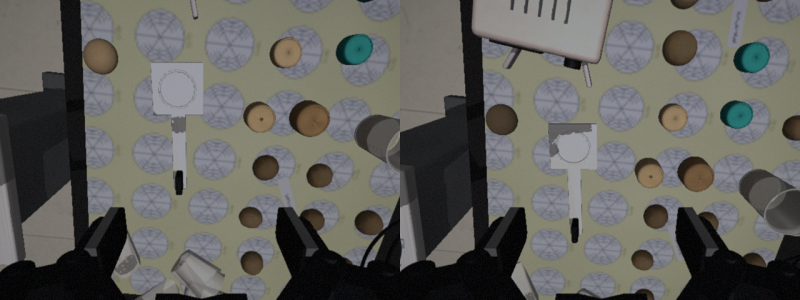

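w1/w2 (left/right halves) show the low cake at (287,50)/(673,117), the tray at (177,88)/(573,147), and the tester mouth at the upper left on the right half, with its lead-ins at (510,60) and (587,75). Grasp now.

Run:
```python
from m import *
c=np.array([615.8,312.6]); 
robot.goto([*c,130],R(6))
robot.move_linear([*c,34],velocity=120,max_force=8)
effector.close(20)
print("w",status.current_gripper_width(),status.current_gripper_force(),status.current_ee_pos())
robot.move_linear([*c,90],velocity=150)
print("w",status.current_gripper_width(),status.current_contact_force(),status.current_time())
```

```text
w 41.79653955162122 20.53518564001024 [616.00788265 312.72023189  34.6186555 ]
w 41.72866831160839 [ 0.20549195 -0.25129401 -1.34283218] 6.425
```

Run:
```python
from m import *
c=np.array([455.3,240.1])
robot.goto([*c,90],R(6))
robot.move_linear([*c,46],velocity=100)
print("hit",robot.move_linear([*c,38],velocity=15,max_force=3),status.current_ee_pos(),status.current_contact_force())
effector.gripper_open(); robot.move_linear([*c,100],velocity=150)
robot.goto([470,120,250],R(6))
m,p,d,P=look("w3",{"tray_centre":5,"tray_tab":25,"low_cake_centre":13.5})
print("cake",top(P,(455,240),26,40)); print("tab",rect(P,(430,510,40,130),33,42))
robot.goto([440,270,330],R(-3))
m,p,d,P=look("w4",{"tray_centre":5,"tester":0,"mouth":0})
print("cake",top(P,(455,240),26,40)); report(P)
k=(abs(P[...,0]-420)<25)&(P[...,1]>380)&(P[...,1]<420); q=P[k]
a=q[(q[:,2]>55)&(q[:,2]<115)]; t=q[(q[:,2]>119)&(q[:,2]<128)]
for s in (a,t):
    if len(s): print(len(s),[ (x,round(float(np.percentile(s[abs(s[:,0]-x)<4][:,1],2)),1),round(float(np.median(s[abs(s[:,0]-x)<4][:,1]),),1)) for x in (400,410,420,430,440) if (abs(s[:,0]-x)<4).any()])
print(status.current_time())
a=cv2.imread('pics/w3.png');b=cv2.imread('pics/w4.png')
cv2.imwrite('pics/w34.png',cv2.resize(np.hstack([a,b]),(800,300),interpolation=cv2.INTER_AREA))
```

```text
hit True [455.42204281 240.15288883  39.55777939] [-0.64628718 -1.07209871  5.95911833]
tray_tab [321.0, 254.0] 0.6 [471.7, 79.8, 25.0]
cake [453.8, 239.6, 22.1, 30.8, 32.3, 3128.0]
tab ([471.3, 81.4], [11.6, 35.1], 6.31, 36.6, 550)
mouth [342.0, 217.0] 0.28 [458.2, 231.4, 0.0]
cake [453.8, 240.1, 22.1, 30.7, 32.2, 1414.0]
low None
head ([414.4, 403.0], [32.0, 148.4], 87.0, 123.7, 9682) col None
tab ([471.5, 81.5], [11.8, 36.0], 5.99, 36.5, 290) plate ([455.3, 235.6], [83.9, 92.9], 5.98, 5.0, 3766) ring ([456.4, 240.4], [66.0, 65.9], 5.74, 8.0, 400)
552 [(400, 388.2, 389.5), (410, 387.1, 388.3), (420, 388.8, 389.3), (430, 387.6, 388.1), (440, 381.1, 386.8)]
3397 [(400, 393.3, 406.3), (410, 392.1, 405.3), (420, 390.8, 404.5), (430, 390.0, 403.8), (440, 388.6, 402.9)]
11.2
```

View pics/w34.png

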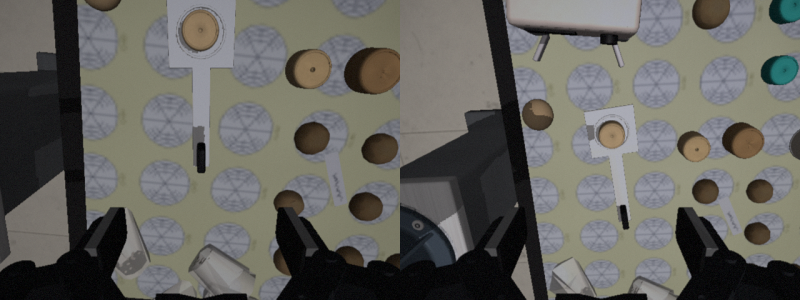

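w3/w4 show the cake flat inside the ring, at (200,32) left and (612,134) right. Tray and other objects have not moved. Next, fix the tester's mid-line from the stored wrist clouds.

Run:
```python
from m import *
for t in ("w2","w4"):
    f=np.load(t+".npz"); m=dict(optics.camera_model("wrist")); m["xyz"]=f["xyz"]; m["attitude"]=f["att"]
    P=cloud(f["d"],m); P=P[f["d"]>0]
    for ang in (83.3,):
        a=np.radians(ang); ex=np.array([np.cos(a),np.sin(a)]); ey=np.array([-ex[1],ex[0]])
        q=(P[:,:2]-[419,449.5]); X=q@ex; Y=q@ey; Z=P[:,2]
        k=(Z>118)&(Z<128)&(abs(Y)<110)&(abs(X)<70)
        for x0 in (-55,-45,-35,-25):
            y=Y[k&(abs(X-x0)<5)]
            if len(y): print(t,"head",x0,np.percentile(y,[0.5,99.5]).round(1),y.min().round(1),y.max().round(1),len(y))
        for x0 in (-100,-95,-90,-85,-80,-75,-70):
            for s in (1,-1):
                kk=(Z>17)&(Z<30)&(abs(X-x0)<2.5)&(Y*s>35)&(Y*s<85); y=Y[kk]
                if len(y): print(t,"lead",x0,s,np.percentile(y,[2,50,98]).round(1),len(y))
        for y0 in (-40,0,40):
            kk=k&(abs(Y-y0)<5); print("front",y0,np.percentile(X[kk],1).round(1))
```

```text
w2 head -55 [-72.7  71. ] -74.3 72.7 2726
w2 head -45 [-73.4  71.8] -74.5 72.6 3222
w2 head -35 [-73.5  71.7] -74.9 72.8 3332
w2 head -25 [-73.5  70.9] -74.5 72.5 3338
w2 lead -95 1 [61.2 64.1 68.5] 40
w2 lead -95 -1 [-69.5 -65.6 -62. ] 31
w2 lead -90 1 [59.1 63.2 68.1] 54
w2 lead -90 -1 [-68.9 -64.5 -60. ] 48
w2 lead -85 1 [56.8 61.  65.8] 57
w2 lead -85 -1 [-66.5 -62.2 -57.9] 50
w2 lead -80 1 [54.4 58.5 63.8] 57
w2 lead -80 -1 [-64.3 -60.  -55.8] 49
w2 lead -75 1 [52.  56.2 61.2] 58
w2 lead -75 -1 [-62.5 -57.8 -53. ] 49
w2 lead -70 1 [50.2 54.1 58.6] 59
w2 lead -70 -1 [-60.4 -55.6 -51. ] 50
front -40 -58.2
front 0 -58.2
front 40 -58.4
w4 head -55 [-72.4  71.5] -74.0 73.9 3142
w4 head -45 [-73.1  72. ] -74.7 73.3 3475
w4 head -35 [-73.3  71.9] -74.2 73.8 2977
w4 head -25 [-74.  -21.6] -74.1 -18.0 285
w4 lead -95 1 [61.4 64.6 69.4] 40
w4 lead -95 -1 [-69.4 -64.8 -61.8] 37
w4 lead -90 1 [59.3 63.7 68.4] 56
w4 lead -90 -1 [-69.3 -64.5 -59.6] 51
w4 lead -85 1 [56.7 60.7 66.2] 57
w4 lead -85 -1 [-66.8 -61.9 -57.4] 56
w4 lead -80 1 [54.5 58.8 63.5] 59
w4 lead -80 -1 [-64.4 -59.7 -55.7] 55
w4 lead -75 1 [52.6 56.5 61.4] 55
w4 lead -75 -1 [-62.  -57.2 -52.7] 55
w4 lead -70 1 [50.2 54.4 58.9] 60
w4 lead -70 -1 [-59.8 -54.9 -50.4] 54
front -40 -58.8
front 0 -58.7
front 40 -58.7
```

Tester pose: origin (419.7, 450.9), axis at 83.3°. The bun stands close to the straight lane at tester-frame (-183, +67), so I'll enter from the right, and grip high so the opening fingers clear it.

```bash
cat >> m.py <<'E'
O=np.array([419.7,450.9]); A=83.3
ex=np.array([np.cos(np.radians(A)),np.sin(np.radians(A))]); ey=np.array([-ex[1],ex[0]])
ZG=42.5
def tabpose(X,Y,rel):   # tray centre in tester frame -> TCP pose at tab
    a=np.radians(A+rel); c=O+X*ex+Y*ey-158.9*np.array([np.cos(a),np.sin(a)])
    return [*c,ZG],R(A+rel-90)
E
python3 - <<'E'
from m import *
f=np.load("w4.npz"); m=dict(optics.camera_model("wrist")); m["xyz"]=f["xyz"]; m["attitude"]=f["att"]
P=cloud(f["d"],m); b=top(P,(331,277),12,45); print("bun",b,((np.array(b[:2])-O)@ex).round(1),((np.array(b[:2])-O)@ey).round(1))
print("tip open",robot.tip_extent)
t=[471.4,81.5]
robot.goto([*t,110],R(5.8)); robot.move_linear([*t,ZG],velocity=100,max_force=8)
effector.close(50)
print(status.current_gripper_width(),status.current_ee_pos(),status.current_contact_force(),"tip",robot.tip_extent)
for w in ((-150,-25,8),(-130,-12,5),(-108,-3,1.5),(-95,0,0)):
    p,r=tabpose(*w); h=robot.move_linear(p,r,velocity=60,max_force=12)
    print(w,h,status.current_contact_force().round(1),status.current_ee_pos().round(1),status.current_gripper_width())
    if h: break
m=optics.camera_model("wrist")
m,p,d,P=look("w5",{})
s,_=optics.read_camera("side"); cv2.imwrite("pics/w5b.png",cv2.resize(np.hstack([p,s]),(800,300),interpolation=cv2.INTER_AREA)[...,::-1])
print(status.current_time())
E
```

```text
bun [333.1, 277.1, 25.8, 22.6, 27.5, 1906.0] -182.7 65.7
tip open 25.0
10.543543852883214 [471.65523492  81.50995372  42.78246498] [0.34608569 0.44150887 5.14470002] tip 25.0
(-150, -25, 8) False [ 0.2 -0.6  6.2] [430.9 140.4  42.8] 10.563444505713486
(-130, -12, 5) False [-1.2  3.   7. ] [411.7 162.1  42.8] 10.872090853669201
(-108, -3, 1.5) False [-0.7  2.1  6.4] [395.6 185.6  42.8] 11.152070383138707
(-95, 0, 0) True [0.3 3.6 3.4] [393.8 190.2  42.7] 10.917763224034275
16.7167
```

View pics/w5b.png

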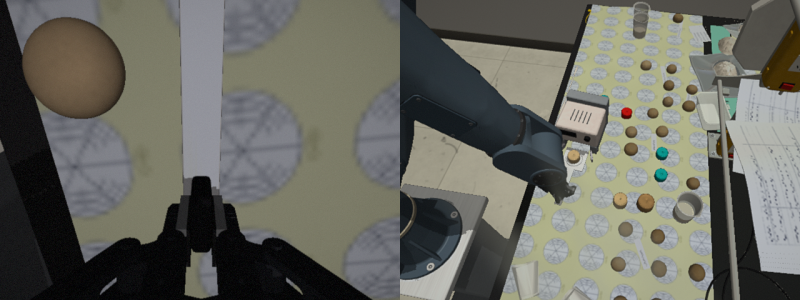

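The wrist half shows the tab gripped at (200,210), with the tongue running straight ahead and the bun well clear at (75,68). The side half shows the tray at the mouth, (575,155). A 12 N change stopped it just where the cheeks begin, so I look closer.

Run:
```python
from m import *
s,d=optics.read_camera("side"); sc,_=optics.read_camera("scene")
a=cv2.resize(s[170:300,235:375],(500,464),interpolation=cv2.INTER_CUBIC)
cv2.imwrite("pics/c6.png",a[...,::-1])
P=cloud(d,optics.camera_model("side")); q=P.reshape(-1,3)
X=(q[:,:2]-O)@ex;Y=(q[:,:2]-O)@ey
k=(q[:,2]>28)&(q[:,2]<36)&(X>-150)&(X<-70)&(abs(Y)<35); print("cake side X,Y",X[k].min(),X[k].max(),Y[k].min(),Y[k].max())
p=status.current_ee_pos(); r=status.current_ee_rot(); print("tcp X,Y",(p[:2]-O)@ex,(p[:2]-O)@ey,"ang",np.degrees(np.arctan2(r[1,1],r[0,1]))+90-A,status.current_contact_force(),status.current_torque())
```

```text
cake side X,Y -124.69505337376819 -82.61640950822203 -22.87400824442139 18.85909929323829
tcp X,Y -262.60206118190973 -5.2597988303827155 ang 0.9930315218538084 [0.07102192 3.82281181 3.41015361] [0.73196569 0.05899075 0.10166886]
```

View pics/c6.png

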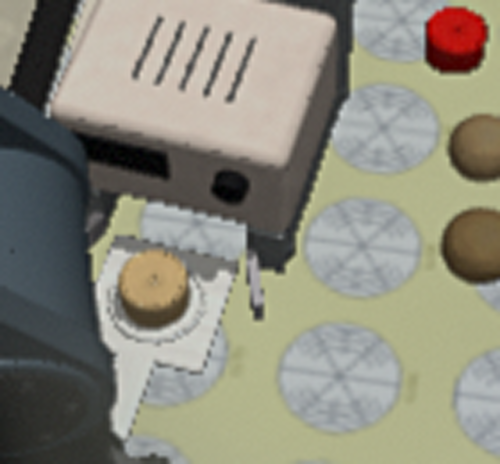

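The crop shows the tray between the lead-ins with the cake well inside its ring (153,285); the right corner is near the right lead-in (255,285). I carry on gently in short steps, watching the force.

Run:
```python
from m import *
for w,v in (((-104,1,0.5),20),((-98,1,0),30),((-90,0.5,0),40),((-70,0,0),40),((-45,0,0),40)):
    p,r=tabpose(*w); h=robot.move_linear(p,r,velocity=v,max_force=14)
    F=status.current_contact_force(); e=status.current_ee_pos()
    print(w,h,"F ex,ey,z",round(F[:2]@ex,1),round(F[:2]@ey,1),round(F[2],1),"X,Y",round((e[:2]-O)@ex+158.9,1),round((e[:2]-O)@ey,1),round(e[2],1),round(status.current_gripper_width(),2),status.current_torque().round(2))
    if h: break
print(status.current_time())
```

```text
(-104, 1, 0.5) False F ex,ey,z 1.2 -3.1 6.0 X,Y -104.0 -0.8 42.7 11.17 [ 0.03 -0.5  -0.32]
(-98, 1, 0) False F ex,ey,z -2.3 -0.9 11.4 X,Y -98.4 1.2 42.7 10.89 [-0.34 -0.02 -0.24]
(-90, 0.5, 0) False F ex,ey,z -0.9 0.8 12.8 X,Y -90.4 0.9 42.8 10.54 [-0.3   0.22 -0.04]
(-70, 0, 0) False F ex,ey,z -4.0 0.8 13.8 X,Y -70.7 0.5 42.7 10.87 [-0.59  0.21 -0.03]
(-45, 0, 0) False F ex,ey,z -4.7 0.4 13.6 X,Y -45.8 0.5 42.7 10.97 [-0.77  0.21 -0.06]
19.3417
```

```bash
cat >> m.py <<'E'
def st(tag,X):
    F=status.current_contact_force(); e=status.current_ee_pos(); fx=F[:2]@ex
    print(tag,round(X,1),"F",round(fx,1),round(F[:2]@ey,1),round(F[2],1),"act",round((e[:2]-O)@ex+158.9,2))
    return fx
E
python3 - <<'E'
import m
from m import *
e=status.current_ee_pos(); robot.move_linear([e[0],e[1],e[2]+0.6],velocity=5)
m.ZG=43.3; st("eased",-45)
p,r=tabpose(-25,0,0); print(robot.move_linear(p,r,velocity=30,max_force=12)); f0=st("base",-25)
X=-25; base=[f0]
while X<22:
    X+=1.5; p,r=tabpose(X,0,0); robot.move_linear(p,r,velocity=10); f=st("s",X)
    if f<np.median(base[-5:])-2.5: break
    base.append(f)
print(status.current_time())
E
```

```text
eased -45 F -2.1 -0.7 -2.3 act -46.26
False
base -25 F 1.4 -0.4 -4.7 act -24.85
s -23.5 F 0.3 -1.2 -3.1 act -23.55
s -22.0 F 0.4 0.2 -2.1 act -21.91
s -20.5 F 0.6 0.4 -3.3 act -20.36
s -19.0 F -0.3 0.8 -3.7 act -18.87
s -17.5 F 0.9 0.5 -2.8 act -17.38
s -16.0 F 0.4 0.3 -2.5 act -15.87
s -14.5 F -0.1 1.2 -2.8 act -14.36
s -13.0 F 0.8 1.3 -3.0 act -12.88
s -11.5 F 1.6 0.2 -4.0 act -11.36
s -10.0 F -0.2 0.5 -3.1 act -9.88
s -8.5 F -0.1 0.5 -2.6 act -8.38
s -7.0 F -0.1 -0.1 -3.0 act -6.88
s -5.5 F 0.1 -0.1 -2.4 act -5.38
s -4.0 F -0.7 0.2 -2.4 act -3.86
s -2.5 F -0.4 0.8 -3.9 act -2.38
s -1.0 F 0.4 0.3 -3.5 act -0.86
s 0.5 F -0.1 -0.1 -2.9 act 0.61
s 2.0 F -0.6 0.4 -3.7 act 2.12
s 3.5 F -1.0 0.1 -2.6 act 3.62
s 5.0 F 0.2 -0.5 -2.8 act 5.13
s 6.5 F -0.5 1.3 -2.3 act 6.63
s 8.0 F 0.7 -0.2 -2.7 act 8.14
s 9.5 F -4.3 -0.7 -1.8 act 9.1
27.4833
```

Run:
```python
import m
from m import *
m.ZG=43.3
for X in (10.5,11.5,12.5,13.5,14.2):
    p,r=tabpose(X,0,0); robot.move_linear(p,r,velocity=10); st("p",X)
mm,p,d,P=look("w7",{})
s,_=optics.read_camera("scene"); cv2.imwrite("pics/w7b.png",cv2.resize(np.hstack([p,s]),(800,300),interpolation=cv2.INTER_AREA)[...,::-1])
print("tab vs tcp",rect(P,(360,430,230,330),33,42),status.current_ee_pos(),status.current_gripper_width())
print(status.current_time())
```

```text
p 10.5 F -6.0 -1.0 -0.4 act 10.0
p 11.5 F -5.3 -0.9 -2.4 act 10.98
p 12.5 F -7.1 -0.6 -1.5 act 11.99
p 13.5 F -5.8 -0.7 -1.8 act 12.97
p 14.2 F -5.9 -0.2 -1.5 act 13.65
tab vs tcp ([403.9, 307.6], [33.2, 33.8], 27.35, 37.1, 4083) [402.57072128 306.66477734  43.15361941] 10.521492866157175
28.8333
```

View pics/w7b.png

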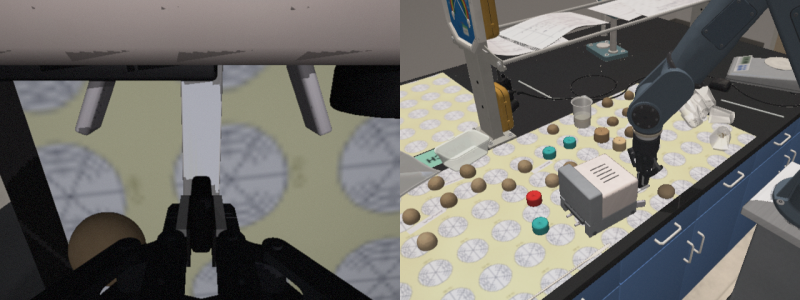

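The wrist half shows the tray's tongue entering the mouth centrally (201,130). The force held at about 6 N for roughly 5 mm, so the bar has yielded. The bun at (105,245) clears the fingers. Release.

Run:
```python
from m import *
effector.gripper_open(); F=status.current_contact_force(); print(F)
e=status.current_ee_pos(); robot.move_linear([e[0],e[1],e[2]+70],velocity=60); 
robot.goto([390,200,200],R(-6.7))
m,p,d,P=look("w8",{})
q=P.reshape(-1,3);X=(q[:,:2]-O)@ex;Y=(q[:,:2]-O)@ey
k=(q[:,2]>34)&(q[:,2]<41)&(X>-185)&(X<-115)&(abs(Y)<25); print("tab X",X[k].min()+160-0,X[k].max(),"mid",(X[k].min()+X[k].max())/2+160,"Y",Y[k].mean())
print("bun",top(P,(333,277),12,45)); print(status.current_time(),status.current_gripper_width())
cv2.imwrite("pics/w8b.png",p[...,::-1])
```

```text
[-0.69116031 -0.01569253 -0.11313319]
tab X -4.582615484239 -128.8851385070424 mid 13.266123004359315 Y 1.4788451058199867
bun [333.0, 277.0, 25.9, 22.9, 27.6, 4446.0]
31.5167 85.55323708372462
```

View pics/w8b.png

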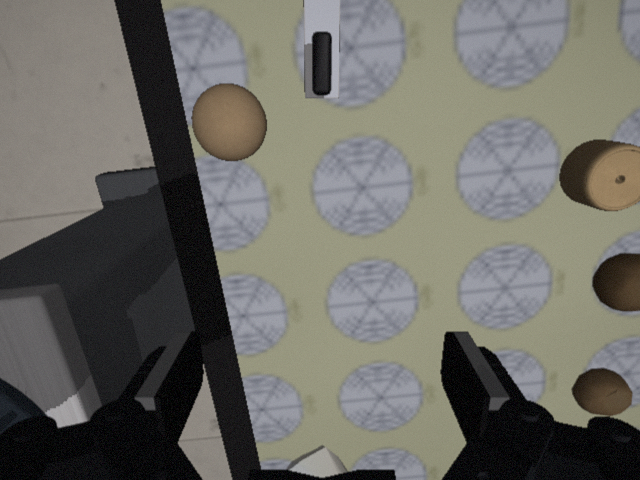

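The picture shows the tab standing free at (321,63) and the bun unmoved at (230,122). The tray stayed at X ≈ 13.3 mm and the gripper is clear, so I hand in.

```bash
python3 -c "
from rig import hand_in
print(hand_in())"
```

```text
the job is handed in; nothing more can be done
None
```

The job is handed in at about 31.5 s: the low cake went flat into its ring, the tray was slid in until the hidden touch bar gave by about 5 mm (judged from force and hand travel), and the tab was released; the bun is where it was, and I moved nothing near the other cakes but did not re-measure them or view the cake once it was under the head.

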